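# Index a board before the side-view inspection lens

## Robot

A 7-joint arm with a two-finger parallel gripper is mounted at the origin on a cart in front of the work surface, level with it; the furniture and walls round the work are solid. World frame = base frame: x ahead of the robot, y to its left, z up, the work surface at z = 0. Lengths are in m, angles in rad, forces in N, time in s.
With the tool pointing down it reaches from about 0.4 to 0.85 m from the base axis. Payload 6.9 kg.
Tool frame: the origin (TCP) lies at the very end of the fingers, on their centre line; the grasp point (between the pads) lies 19 mm behind it; z points along the fingers, y is the direction in which the jaws open and shut (so a half turn about z gives the same grasp; the last joint's range is limited). The gripper opens to 85 mm and grips with 20 to 120 N. Pads are 22 mm wide; open, the fingers measure 114 mm over their backs; the gripper's body (76 mm by 85 mm) begins 54 mm behind the grasp point. The pads swing forward as they close: fully open they stand 13 mm farther back than shut.
Start: joints at [-1.216, 0.507, -0.238, 1.5, 0.126, 1.149, -0.155], TCP at [0.155, 0.606, 0.196] pointing down, gripper open.
Joint ranges: [-3.08, 3.08], [-0.24, 2.05], [-1.43, 1.35], [0, 2.5], [-1.52, 4.66], [0.17, 1.96], [-2.89, 2.89]. Speed limits (rad/s): [2.39, 2.39, 3.14, 3.14, 3.14, 3.14, 3.14].

## Interface

Orientations are given as a rotation vector (axis times angle).
In Python, from station import readout, optics, workorder, models gives the robot as it stands. The module is installed in compiled form; this text tells all that it offers.
- The arm moves only by the shell command python3 -m handwheel 'ROWS' [FORCE]. ROWS is JSON, a list of rows, each a list of 3 entries, a list of its own where there are three numbers: the shift along the tool's x, y, z normalised to -1 to 1, where 1 is 20 cm, then the turn about the tool's z normalised to -1 to 1, where 1 is 90 degrees, then the closure, from 0 (fully open) to 1 (shut). A call has exactly 5 rows; each row shifts and turns the commanded pose from where the row before left it, along the tool's axes as they then stand; what a row does not reach is not made up. A row lasts 1/12 s, in which the tool goes at most 41.7 mm and 7.16 degrees, less where a joint would pass 70% of its speed; a pose out of reach is approached as far as the arm can. A call with a number of a shift or a turn outside -1 to 1 is refused whole. A call with a gripper value outside its range is refused whole. The fingers move at their own pace and stop on an object; FORCE is the grip in N (left out, the last holds). Time passes only in rows, so rows that do not move let the fingers close, or fill a call up. It gives the time, the measured TCP pose, the force and the opening at its end, in the units of the state.
- readout.state(): the state, without advancing time (a new reading comes with each control period).
- optics.camera(name): name is "side" or "top"; returns the picture (384x512x3 uint8, red, green, blue); there is no depth.
- optics.camera_info(name): a dict with "vfov" (degrees; the focal length in pixels is half the picture's height over the tangent of half this angle, whatever the lens; pixels are square), "cx", "cy" (the principal point, pixels), "pose" (4x4, takes a point from camera to world coordinates). Camera axes: x right, y down, z forward; pixel columns grow to the right and rows downward; lengths in m; the calibration is good to about 2 mm. A picture is of the moment at which its call begins. camera_info takes no time and is no camera call.
- workorder.close_job(): hands the job in, once; it reports no verdict.
Trained networks look in the newest picture that a camera, given by its name, has taken for a name from the list of things; names that differ only in an ending like _2 or _b are one class to them, and where a whole thing is asked for, a point or a joint stands for the part that bears it (a point fixed in the world has none). Each returns a list of dicts, best first, with "confidence" (0 to 1); they miss things now and then, are a little off and sometimes report something else, mostly with a low value. They report only what shows in the picture. A call takes as long as a camera call.
- models.spot_in(label, camera): "rect" ([left, top, width, height] in pixels, round what is visible of it).
The state is a dict: "time_s": time; "q": joint angles; "qvel": joint speeds; "effort": joint torques, N m; "eef_pos": TCP position; "eef_rot": TCP orientation; "force": force on the tool from outside, world axes, zero at the start; "ft_torque": the same for the moment, N m; "finger_gap": opening from 0.0 (shut) to 1.0 (fully open).
Only numpy, scipy, OpenCV 4.12 (cv2) and the standard library are available. Lean on these libraries where they do the work, as an engineer would, in place of code of your own. Each camera call takes 0.05 s, during which the arm holds its last target.

## Task

A phone board is clamped on the carriage of the inspection slide. Slide the black grip of the transport lock at the left end of the base towards the robot's side as far as it goes, to its end stop, then take the carriage by its front grip and slide it to the right along the rail until its spring ball drops into the notch near the viewing lens. Finish while still holding the carriage grip between the fingers, at rest in the notch, for the picture; do not knock against the viewing lens and its bracket, and leave the tweezers and the dish of screws as they lie.

Things in the scene. Friction and masses are not known exactly. Their poses are not given: they have to be found in the camera images.
- slide_base: The fixed inspection slide on the bench: aluminium base 88 x 440 x 12 mm with a dark steel guide rail along its length. Origin at the centre of its underside on the bench; its x axis points across the rail to the back (away from the robot), its y axis along the rail to the left (towards the transport lock), z up. It stands turned by up to 0.25 rad about z.
- lock_grip (a point): Centre of the black upright grip of the transport lock: 14 mm (base x) x 20 mm (base y) x 28 mm high, top 86 mm above the bench, on a thin stem over a cover plate (top 40 mm above the bench). The lock moves along the base's x; its pin holds the carriage's hook while it is to the rear. The clamped board begins about 38 mm to the right of this point (top 49 mm above the bench).
- lock (a joint): Travel of the transport lock in m: 0 = fully to the rear (carriage locked), 0.020 = front end stop (carriage free); grows as the grip goes along the base's -x, towards the robot's side. Stays where it is left; about 2 N friction.
- carriage_grip (a point): A point at the middle of the width of the carriage's upright black grip, 64 mm above the bench, where to take it. The grip is 20 mm (base x) x 16 mm (base y), stands on the carriage's front tongue (top 36 mm above the bench), its top is 84 mm above the bench. The board's front edge is 23 mm behind this point (base x), its top 49 mm above the bench.
- carriage (a joint): Travel of the carriage in m: 0 = parked at the lock (left), grows as it slides right along the base's -y, end of the rail at 0.195. While locked it has only about 2 mm of play. It runs with about 1 N friction.
- plunger (a joint): How far the carriage's spring ball is pressed into its body, in m: about 0.0035 on the flat of the steel index strip, about 0.0007 when dropped fully into the notch. The V notch is 12 mm wide; from about 4 mm either side the spring draws the carriage to its middle with up to 6 N if it is free to move; it takes about 7 N to pull it out again.
- lens (a point): Front glass of the viewing lens: black barrel 25 mm thick, 58 mm above the bench, on a bracket behind the base, looking across the rail (base -x). It is clamped anywhere along the right half of the base. The notch is hidden under the carriage; with the ball in it the carriage grip stands opposite the lens to within 10 mm either way along the rail: the exact place has to be felt.
- tweezers: Steel tweezers 130 x 12 x 8 mm lying on the bench in front of the slide's right half; to be left alone. Origin at the centre of the underside.
- screw_dish: Round metal dish with tiny screws, 71 mm across, 17 mm high, left of the slide; to be left alone. Origin at the centre of the underside.
- view_head: The viewing lens with its bracket, clamped to the rear edge of the base: 46 mm wide along the rail, up to 77 mm above the bench, from the base's rear edge 88 mm to the back. Not to be knocked against. Origin on the bench, at the base's rear edge, below the barrel's axis; axes as the base's.

How it is judged:
By the outcome, as a careful person would: the job done as asked, in the order asked, and still so for the second after the job is handed in, while the arm keeps its last pose, push and grip.
It also fails if it takes over 51 s, if anything falls off the work surface, if the arm or the gripper's body presses on something with over 40 N, if the wrist force passes 120 N, or if a joint passes its speed limit or range.

## Working session

There is one attempt and no reset: what is moved stays moved. The work goes in short steps, Python scripts to look and compute and a shell command to move; the robot and the scene stay as the last step left them, time stands still between calls to the robot, and variables do not carry over. Pictures are saved under pics/ and viewed, and the job is handed in when it is done.

```bash
mkdir -p pics; ls; python3 - <<'E'
from station import readout, optics, workorder, models
import cv2, numpy as np
s=readout.state()
print({k:np.round(v,3).tolist() for k,v in s.items()})
for c in ("side","top"):
    im=optics.camera(c); cv2.imwrite(f"pics/{c}0.png",im[:,:,::-1])
    i=optics.camera_info(c); print(c,i["vfov"],i["cx"],i["cy"],np.round(i["pose"],3).tolist())
    for l in ("lock_grip","carriage_grip","lens","slide_base","view_head","tweezers","screw_dish"):
        print(l,[(np.round(d["rect"],1).tolist(),round(d["confidence"],2)) for d in models.spot_in(l,c)][:2])
E
```

```text
pics
{'time_s': 0.0, 'q': [-1.215, 0.508, -0.238, 1.501, 0.126, 1.149, -0.155], 'qvel': [-0.0, 0.0, -0.001, 0.001, 0.001, -0.001, -0.001], 'effort': [0.001, -62.059, -2.186, -24.965, 0.013, 0.012, 0.0], 'eef_pos': [0.154, 0.605, 0.196], 'eef_rot': [-0.391, -3.117, 0.003], 'force': [0.17, 0.282, -0.335], 'ft_torque': [0.01, 0.02, -0.02], 'finger_gap': 1.001}
side 54.35752080367556 256.2979411627754 189.4322726115565 [[-0.986, -0.105, 0.132, 0.364], [-0.168, 0.554, -0.815, 0.796], [0.012, -0.826, -0.564, 0.618], [0.0, 0.0, 0.0, 1.0]]
lock_grip [([212.5, 148.5, 34.0, 25.8], 0.68), ([212.3, 140.9, 79.2, 93.5], 0.47)]
carriage_grip [([244.5, 172.6, 42.9, 35.7], 0.58)]
lens [([212.2, 150.6, 36.0, 25.6], 0.69)]
slide_base []
view_head [([213.5, 151.7, 36.6, 26.2], 0.97)]
tweezers []
screw_dish [([243.1, 280.1, 31.9, 30.9], 0.93)]
top 50.14625365030791 253.84292017141667 189.7760027582737 [[-0.019, -0.99, 0.14, 0.367], [-1.0, 0.019, -0.002, 0.017], [-0.0, -0.14, -0.99, 1.001], [0.0, 0.0, 0.0, 1.0]]
lock_grip [([232.8, 199.6, 8.9, 8.6], 0.67)]
carriage_grip [([244.1, 168.4, 74.2, 56.4], 0.57)]
lens [([313.5, 123.2, 69.7, 51.1], 0.86)]
slide_base [([223.3, 125.3, 180.9, 101.7], 0.76)]
view_head [([369.2, 201.4, 8.9, 48.2], 0.6), ([308.8, 123.0, 72.3, 52.5], 0.56)]
tweezers [([370.2, 202.1, 8.2, 51.2], 0.67)]
screw_dish [([126.9, 207.3, 28.3, 23.9], 0.92), ([374.0, 239.1, 1.0, 10.6], 0.24)]
```

```bash
python3 - <<'E'
import cv2
a=cv2.imread("pics/top0.png")[100:290,100:420]; cv2.imwrite("pics/top0c.png",cv2.resize(a,None,fx=2.5,fy=2.5,interpolation=cv2.INTER_CUBIC))
a=cv2.imread("pics/side0.png")[100:330,130:400]; cv2.imwrite("pics/side0c.png",cv2.resize(a,None,fx=2.5,fy=2.5,interpolation=cv2.INTER_CUBIC))
E
```

```text
(no output)
```

View pics/top0.png

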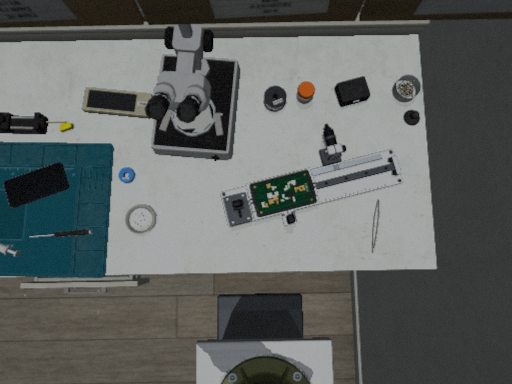

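View pics/top0c.png

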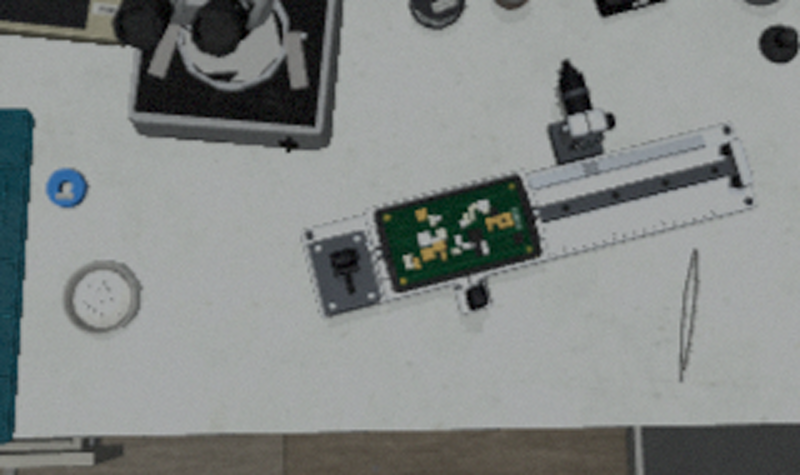

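View pics/side0c.png

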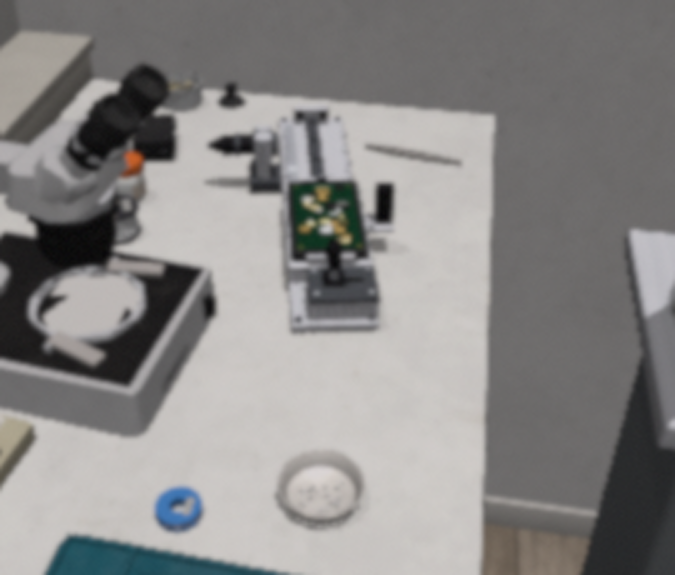

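The top crop shows the lock grip at about full-picture pixel (237,203), the carriage grip at (291,217), the lens barrel around (330,140), and tweezers and dish well off to either side. Now converting these to world coordinates.

```bash
cat > h.py <<'E'
from station import readout, optics, workorder, models
import cv2, numpy as np
def ray(c,u,v):
    i=optics.camera_info(c); f=192/np.tan(np.radians(i["vfov"])/2); P=np.array(i["pose"])
    return P[:3,3],P[:3,:3]@np.array([(u-i["cx"])/f,(v-i["cy"])/f,1])
def at(c,u,v,z):
    o,d=ray(c,u,v); return o+d*(z-o[2])/d[2]
def proj(c,p):
    i=optics.camera_info(c); f=192/np.tan(np.radians(i["vfov"])/2); P=np.array(i["pose"])
    q=P[:3,:3].T@(np.array(p)-P[:3,3]); return [f*q[0]/q[2]+i["cx"],f*q[1]/q[2]+i["cy"]]
def tri(a,b):
    A=[];B=[]
    for c,uv in(("top",a),("side",b)):
        o,d=ray(c,*uv); d/=np.linalg.norm(d); M=np.eye(3)-np.outer(d,d); A.append(M);B.append(M@o)
    return np.linalg.lstsq(np.vstack(A),np.hstack(B),rcond=None)[0]
E
python3 - <<'E'
from h import *
f=lambda x,y:(100+x/2.5,100+y/2.5)
C={k:at("top",*f(*v),0.012) for k,v in dict(lt=(305,228),lb=(325,317),rb=(753,205),rt=(730,125)).items()}
for k,v in C.items(): print(k,v.round(4))
c=sum(C.values())/4; yl=(C['lt']+C['lb']-C['rt']-C['rb'])/2; xl=(C['lt']+C['rt']-C['lb']-C['rb'])/2
print("ctr",c.round(4),"len",np.linalg.norm(yl),np.linalg.norm(xl)); th=np.arctan2(-yl[0],yl[1]); print("th",th)
L=at("top",*f(343,256),.086);G=at("top",*f(477,293),.084)
print("lock",L.round(4),"grip",G.round(4))
s=lambda x,y:(130+x/2.5,100+y/2.5)
print("tri lock",tri(f(343,256),s(334,243)),"tri grip",tri(f(477,293),s(384,187)))
R=np.array([[np.cos(th),-np.sin(th)],[np.sin(th),np.cos(th)]])
for n,p in(("L",L),("G",G),("lens",at("top",*f(580,108),.058)),("lens tip",at("top",*f(568,65),.058)),("tw1",at("top",*f(697,250),.004)),("tw2",at("top",*f(682,380),.004)),("dish",at("top",*f(103,297),.017))): print(n,p.round(4),"base",(R.T@(p-c)[:2]).round(4))
E
```

```text
lt [0.5044 0.0927 0.012 ]
lb [0.4176 0.0742 0.012 ]
rb [ 0.5188 -0.3448  0.012 ]
rt [ 0.5992 -0.3276  0.012 ]
ctr [ 0.51   -0.1264  0.012 ] len 0.43097003192730304 0.08543105028499758
th 0.229352781918582
lock [0.4681 0.0532 0.086 ] grip [ 0.4328 -0.0661  0.084 ]
tri lock [0.46697985 0.05322649 0.08401767] tri grip [ 0.43104688 -0.06656792  0.07958528]
L [0.4681 0.0532 0.086 ] base [0.     0.1844]
G [ 0.4328 -0.0661  0.084 ] base [-0.0615  0.0762]
lens [ 0.6074 -0.1711  0.058 ] base [ 0.0847 -0.0657]
lens tip [ 0.6495 -0.1617  0.058 ] base [ 0.1278 -0.0661]
tw1 [ 0.4766 -0.2899  0.004 ] base [-0.0697 -0.1516]
tw2 [ 0.3512 -0.2678  0.004 ] base [-0.1868 -0.1016]
dish [0.4405 0.2867 0.017 ] base [0.0262 0.418 ]
```

```bash
python3 -m handwheel '[[[0,0,0],-0.076,0],[[0,0,0],-0.076,0],[[0,0,0],-0.076,0],[[0,0,0],-0.076,0],[[0,0,0],0,0]]' 25
cat > d.py <<'E'
import sys
from h import *
from scipy.spatial.transform import Rotation as Ro
s=readout.state(); R=Ro.from_rotvec(s["eef_rot"]).as_matrix(); p=np.array(s["eef_pos"])
t=np.array([float(a) for a in sys.argv[1:4]])
print("t",s["time_s"],"yaw err deg",np.degrees(np.arctan2(-R[0,1],R[1,1])-0.229),"z",R[:,2].round(4),"units",((R.T@(t-p))/0.2).round(4))
E
python3 d.py .468 .053 .120
```

```text
time_s: 1.22
eef_pos: [0.1547, 0.6055, 0.1963]
eef_rot: [0.365, -3.12, 0.0]
force: [-0.1, -0.1, 0.4]
finger_gap: 1.006
t 1.2167 yaw err deg 0.2222041374192894 z [-2.e-04 -1.e-04 -1.e+00] units [-0.8869 -3.0497  0.3816]
```

```bash
for k in 1 ; do python3 -m handwheel '[[[-0.044,-0.15,0],0,0],[[-0.044,-0.15,0],0,0],[[-0.044,-0.15,0],0,0],[[-0.044,-0.15,0],0,0],[[-0.044,-0.15,0],0,0]]'; done
python3 -m handwheel '[[[-0.044,-0.15,0],0,0],[[-0.044,-0.15,0],0,0],[[-0.044,-0.15,0],0,0],[[-0.044,-0.15,0],0,0],[[-0.044,-0.15,0],0,0]]'
python3 -m handwheel '[[[-0.044,-0.15,0],0,0],[[-0.044,-0.15,0],0,0],[[-0.044,-0.15,0],0,0],[[-0.044,-0.15,0],0,0],[[-0.044,-0.15,0],0,0]]'
python3 d.py .468 .053 .120
```

```text
time_s: 1.63
eef_pos: [0.2318, 0.4681, 0.1964]
eef_rot: [-0.35, 3.122, 0.0]
force: [0.9, 0.7, -0.0]
finger_gap: 1.003
time_s: 2.05
eef_pos: [0.3086, 0.3319, 0.1966]
eef_rot: [-0.349, 3.122, 0.001]
force: [1.2, 0.8, 0.1]
finger_gap: 0.999
time_s: 2.47
eef_pos: [0.3853, 0.1956, 0.1967]
eef_rot: [-0.35, 3.121, 0.001]
force: [0.8, 0.6, -0.2]
finger_gap: 1.002
t 2.4667 yaw err deg -0.3391922883298383 z [ 7.e-04  6.e-04 -1.e+00] units [-0.2451 -0.7872  0.3835]
```

```bash
python3 -m handwheel '[[[-0.048,-0.157,0],0,0],[[-0.048,-0.157,0],0,0],[[-0.048,-0.157,0],0,0],[[-0.048,-0.157,0],0,0],[[-0.048,-0.157,0],0,0]]'
python3 -m handwheel '[[[0,0,0.1],0,0],[[0,0,0.1],0,0],[[0,0,0.1],0,0],[[0,0,0],0,0],[[0,0,0],0,0]]'
python3 d.py .468 .053 .120
python3 - <<'E'
from h import *
for c in("side","top"):
    im=optics.camera(c)[:,:,::-1]; a=im[100:250,200:330]; cv2.imwrite(f"pics/{c}1.png",cv2.resize(a,None,fx=4,fy=4,interpolation=cv2.INTER_CUBIC))
E
```

```text
time_s: 2.88
eef_pos: [0.4676, 0.0534, 0.1967]
eef_rot: [-0.35, 3.121, 0.0]
force: [0.7, 0.9, 0.3]
finger_gap: 0.999
time_s: 3.3
eef_pos: [0.4664, 0.0548, 0.1362]
eef_rot: [0.353, -3.12, -0.0]
force: [-0.7, -0.0, 0.4]
finger_gap: 0.999
t 3.3 yaw err deg -0.22617005998806217 z [-1.8e-03 -2.0e-04 -1.0e+00] units [-0.006  -0.0107  0.0809]
```

View pics/side1.png

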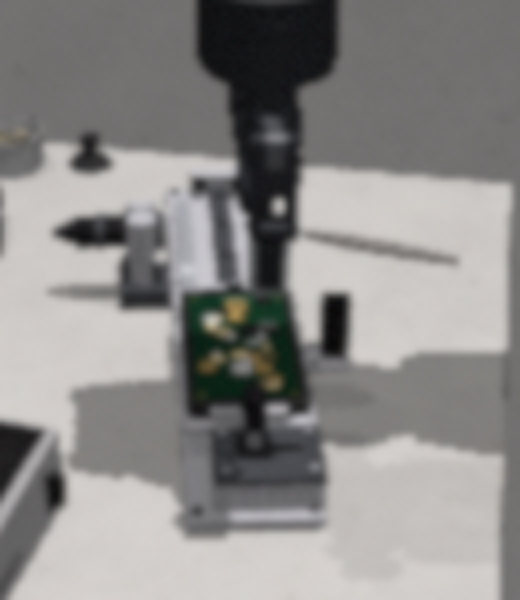

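View pics/top1.png

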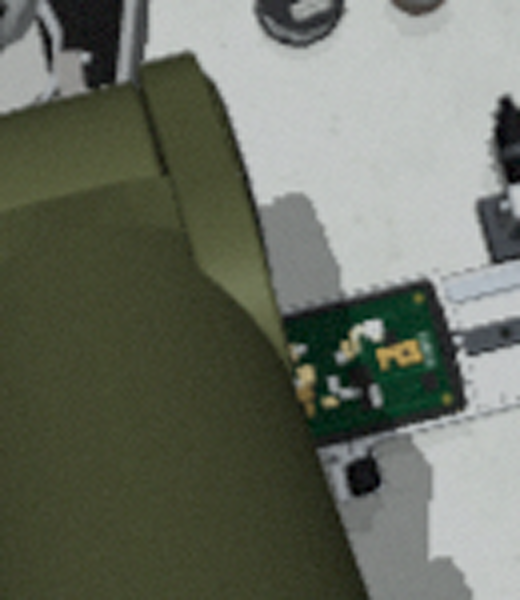

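```bash
python3 - <<'E'
from h import *
from scipy.spatial.transform import Rotation as Ro
s=readout.state(); R=Ro.from_rotvec(s["eef_rot"]).as_matrix(); p=np.array(s["eef_pos"])
print(p)
for t in ([0,.0425,-.013],[0,-.0425,-.013],[.011,.0425,-.013],[-.011,.0425,-.013],[0,.057,-.06]):
    q=np.array(proj("side",p+R@np.array(t))); print(t,((q-[200,100])*4).round(1))
for g in ([.4681,.0532,.086],[.4681,.0532,.058],[.4328,-.0661,.084]): print((4*(np.array(proj("side",g))-[200,100])).round(1))
E
```

```text
[0.46758215 0.05517383 0.13747997]
[0, 0.0425, -0.013] [258.8 338.2]
[0, -0.0425, -0.013] [248.2 261.6]
[0.011, 0.0425, -0.013] [278.2 337.8]
[-0.011, 0.0425, -0.013] [239.4 338.6]
[0, 0.057, -0.06] [263.2 280.6]
[250.5 385.6]
[249.5 422.1]
[329.1 293.3]
```

```bash
python3 - <<'E'
from h import *
im=optics.camera("side")[:,:,::-1]; a=im[60:220,180:340]
a=cv2.resize(a,None,fx=3.75,fy=3.75,interpolation=cv2.INTER_CUBIC); a=np.clip(a.astype(float)*1.0,0,255)
a=(255*(a/255)**0.45).astype(np.uint8)
cv2.imwrite("pics/side2.png",a); print(readout.state()["eef_pos"])
E
```

```text
[0.46775489 0.05522286 0.13765331]
```

View pics/side2.png

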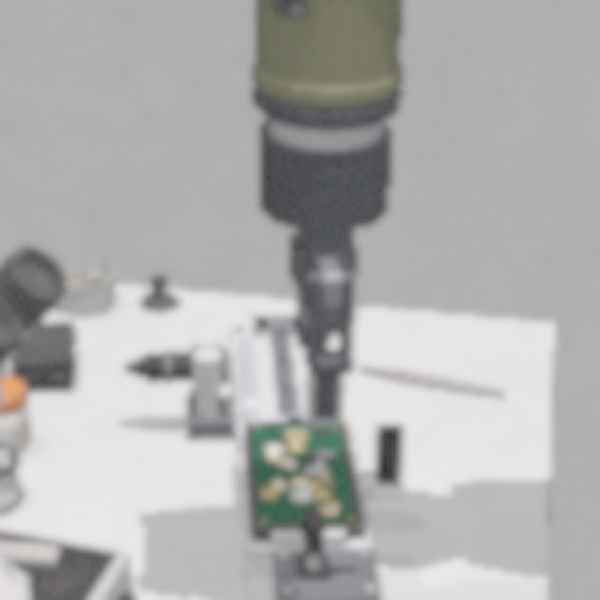

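```bash
python3 - <<'E'
from h import *
from scipy.spatial.transform import Rotation as Ro
s=readout.state(); R=Ro.from_rotvec(s["eef_rot"]).as_matrix(); p=np.array(s["eef_pos"])
for z in(.137,.15,.16,.17): print(z,at("side",180+326/3.75,60+425/3.75,z).round(4))
for t in ([0,.0425,-.073],[0,0,-.073],[0,.038,-.073],[0,.057,-.073],[0,0.04,-.15],[.04,0.0,-.15],[-.04,0.0,-.15],[-.0,0.0,-.21]):
    q=np.array(proj("side",p+R@np.array(t))); print(t,((q-[180,60])*3.75).round(1))
E
```

```text
0.137 [0.4628 0.0265 0.137 ]
0.15 [0.4601 0.0472 0.15  ]
0.16 [0.4581 0.0632 0.16  ]
0.17 [0.456  0.0792 0.17  ]
[0, 0.0425, -0.073] [320.2 380.6]
[0, 0, -0.073] [314.7 345.3]
[0, 0.038, -0.073] [319.6 376.7]
[0, 0.057, -0.073] [322.2 393.3]
[0, 0.04, -0.15] [323.8 256.8]
[0.04, 0.0, -0.15] [387.6 226.1]
[-0.04, 0.0, -0.15] [248.5 227.5]
[-0.0, 0.0, -0.21] [321.2 125.3]
```

```bash
python3 -m handwheel '[[[0,0,0],0,1],[[0,0,0],0,1],[[0,0,0],0,1],[[0,0,0],0,1],[[0,0,0],0,1]]'
python3 -m handwheel '[[[0,0,0],0,1],[[0,0,0],0,1],[[0,0,0],0,1],[[0,0,0],0,1],[[0,0,0],0,1]]'
python3 - <<'E'
from h import *
im=optics.camera("side")[:,:,::-1]; a=im[100:220,200:300]
a=cv2.resize(a,None,fx=5,fy=5,interpolation=cv2.INTER_CUBIC)
a=(255*(a/255)**0.45).astype(np.uint8)
cv2.imwrite("pics/side3.png",a); p=readout.state()["eef_pos"];print(p,(np.array(proj("side",p))-[200,100])*5)
E
```

```text
time_s: 3.87
eef_pos: [0.467, 0.0549, 0.1366]
eef_rot: [-0.357, 3.121, -0.0]
force: [-0.3, -0.7, -0.1]
finger_gap: 0.296
time_s: 4.28
eef_pos: [0.4669, 0.0549, 0.1364]
eef_rot: [0.357, -3.121, 0.0]
force: [0.4, -0.5, -0.5]
finger_gap: -0.002
[0.4669003  0.0548947  0.13635674] [317.42469216 397.9773879 ]
```

View pics/side3.png

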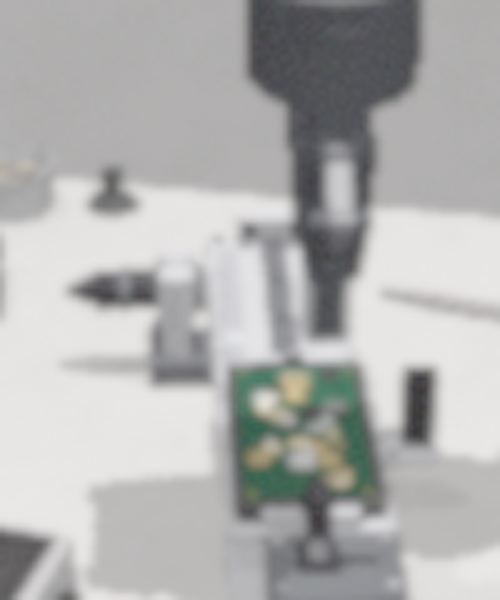

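```bash
python3 - <<'E'
from h import *
f=lambda x,y:(100+x/2.5,100+y/2.5)
s=lambda x,y:(130+x/2.5,100+y/2.5)
print("dish",tri((141.05,219.25),(259.05,295.5)))
for n,a,b in(("tw1",(697,250),(367,147)),("tw2",(682,380),(461,163)),("lt",(305,228),(291,327)),("lb",(325,317),(378,325)),("lenstip",(568,65),(210,145)),("grip",(477,293),(384,187))):
    t=tri(f(*a),s(*b)); print(n,t.round(4),np.array(proj("top",t))-f(*a),np.array(proj("side",t))-s(*b))
E
```

```text
dish [0.43855125 0.28993656 0.0059885 ]
tw1 [ 0.4745 -0.2914 -0.0007] [0.07939597 1.04125591] [-0.75776556 -0.11927786]
tw2 [ 0.3488 -0.2684  0.0016] [0.05393435 1.01257081] [-0.74797391 -0.06655282]
lt [0.5034 0.0932 0.004 ] [0.07584529 0.8697517 ] [-0.83953454 -0.15613145]
lb [0.4168 0.0746 0.0042] [0.01994878 0.49996324] [-0.47643291 -0.06828326]
lenstip [ 0.6506 -0.1623  0.0547] [-0.00390139 -0.03054793] [0.02335505 0.00607227]
grip [ 0.431  -0.0666  0.0796] [0.05249001 0.91926522] [-0.75360759 -0.10707461]
```

```bash
python3 -m handwheel '[[[0,0.155,0],0,1],[[0,0.155,0],0,1],[[0,0.155,0],0,1],[[0,0.155,0],0,1],[[0,0,0],0,1]]'
python3 -m handwheel '[[[0,0,0.15],0,1],[[0,0,0.15],0,1],[[0,0,0.1],0,1],[[0,0,0.1],0,1],[[0,0,0],0,1]]'
python3 - <<'E'
from h import *
for c in("side","top"):
    im=optics.camera(c)[:,:,::-1]; p=readout.state()["eef_pos"];q=np.array(proj(c,p)); o=(q-60).astype(int).clip(0)
    a=im[o[1]:o[1]+120,o[0]:o[0]+120]
    a=cv2.resize(a,None,fx=5,fy=5,interpolation=cv2.INTER_CUBIC)
    a=(255*(a/255)**0.45).astype(np.uint8)
    cv2.imwrite(f"pics/{c}4.png",a); print(p,o,(q-o)*5)
E
```

```text
time_s: 4.75
eef_pos: [0.4373, 0.1825, 0.1366]
eef_rot: [-0.369, 3.119, 0.006]
force: [0.9, 0.7, -0.4]
finger_gap: 0.004
time_s: 5.17
eef_pos: [0.4369, 0.1747, 0.0334]
eef_rot: [0.357, -3.116, 0.002]
force: [0.4, 0.1, -0.5]
finger_gap: 0.002
[0.43768307 0.17506456 0.03509047] [207 186] [300.6331325  304.59656364]
[0.43863252 0.17545954 0.03628035] [126 158] [301.31000318 300.71763713]
```

View pics/side4.png

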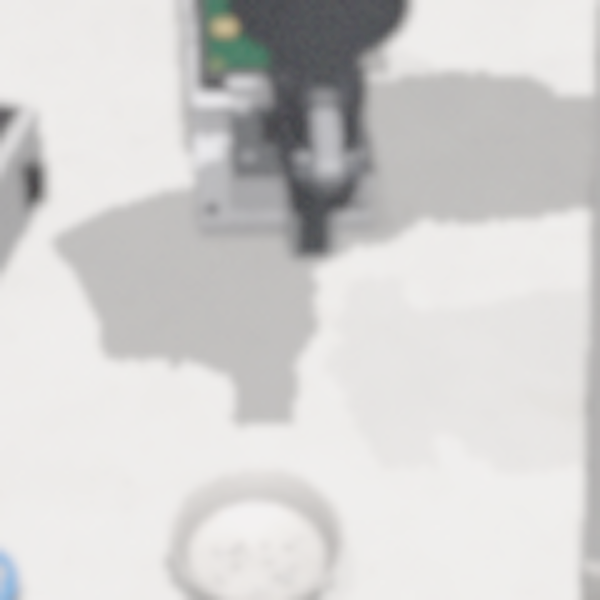

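View pics/top4.png

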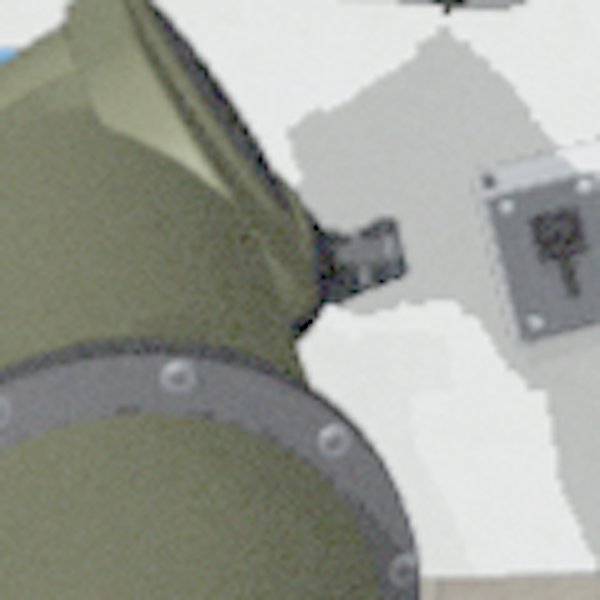

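```bash
python3 - <<'E'
from h import *
p=np.array(readout.state()["eef_pos"])
for dz in(0,.01,.02,.03): print(dz,(np.array(proj("side",p+[0,0,dz]))-[207,186])*5)
E
python3 -m handwheel '[[[0,0,0.03],0,1],[[0,0,0.03],0,1],[[0,0,0.03],0,1],[[0,0,0.02],0,1],[[0,0,0],0,1]]'
python3 - <<'E'
from h import *
for c in("side",):
    im=optics.camera(c)[:,:,::-1]; s=readout.state();p=s["eef_pos"];q=np.array(proj(c,p)); o=(q-60).astype(int).clip(0)
    a=im[o[1]:o[1]+120,o[0]:o[0]+120]
    a=cv2.resize(a,None,fx=5,fy=5,interpolation=cv2.INTER_CUBIC)
    a=(255*(a/255)**0.45).astype(np.uint8)
    cv2.imwrite(f"pics/{c}5.png",a); print(p,o,(q-o)*5,s["force"])
E
```

```text
0 [298.50117942 302.97918281]
0.01 [299.12848693 286.47944613]
0.02 [299.76428776 269.75631373]
0.03 [300.40875561 252.80521773]
time_s: 5.68
eef_pos: [0.4385, 0.1755, 0.0138]
eef_rot: [0.357, -3.12, 0.0]
force: [-1.3, -0.3, 0.4]
finger_gap: -0.001
[0.43868777 0.17556831 0.01410653] [206 193] [301.98567332 303.94014801] [ 0.45833039 -1.28079616  0.03907977]
```

View pics/side5.png

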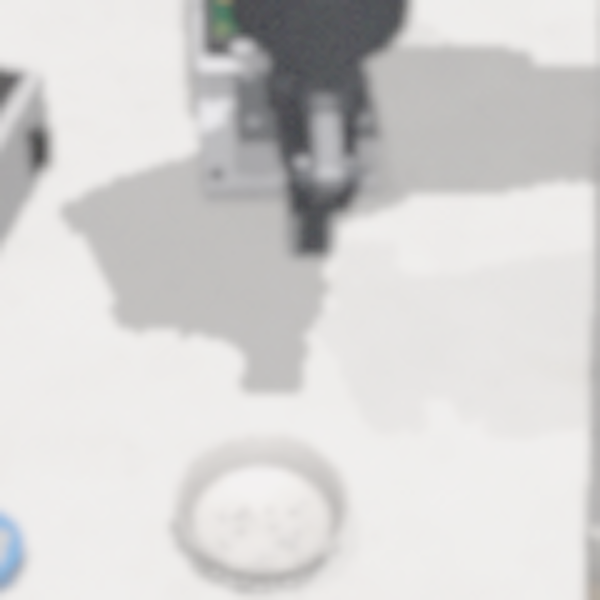

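```bash
python3 -m handwheel '[[[0,0,0.02],0,1],[[0,0,0.01],0,1],[[0,0,0.01],0,1],[[0,0,0.0],0,1],[[0,0,0],0,1]]'
python3 -m handwheel '[[[0,0,0.01],0,1],[[0,0,0],0,1],[[0,0,0.01],0,1],[[0,0,0.0],0,1],[[0,0,0],0,1]]'
```

```text
time_s: 6.15
eef_pos: [0.4388, 0.1757, 0.0063]
eef_rot: [0.357, -3.121, 0.0]
force: [-0.9, 0.7, -0.1]
finger_gap: 0.003
time_s: 6.57
eef_pos: [0.4388, 0.1756, 0.0023]
eef_rot: [0.357, -3.121, 0.0]
force: [0.1, -0.5, -1.0]
finger_gap: -0.001
```

```bash
python3 -m handwheel '[[[0,0,0.01],0,1],[[0,0,0],0,1],[[0,0,0.01],0,1],[[0,0,0.0],0,1],[[0,0,0],0,1]]'
python3 - <<'E'
from h import *
for c in("side",):
    im=optics.camera(c)[:,:,::-1]; s=readout.state();p=s["eef_pos"];q=np.array(proj(c,p)); o=(q-60).astype(int).clip(0)
    a=im[o[1]:o[1]+120,o[0]:o[0]+120]
    a=cv2.resize(a,None,fx=5,fy=5,interpolation=cv2.INTER_CUBIC)
    a=(255*(a/255)**0.45).astype(np.uint8)
    cv2.imwrite(f"pics/{c}6.png",a); print(p,o,(q-o)*5,s["force"])
E
```

```text
time_s: 6.98
eef_pos: [0.4388, 0.1756, -0.0017]
eef_rot: [0.357, -3.121, 0.0]
force: [-0.7, -0.2, 0.8]
finger_gap: 0.001
[ 0.43888419  0.17565183 -0.00167771] [206 198] [300.59564808 303.87514033] [-0.27711282  0.47276986 -0.71171064]
```

View pics/side6.png

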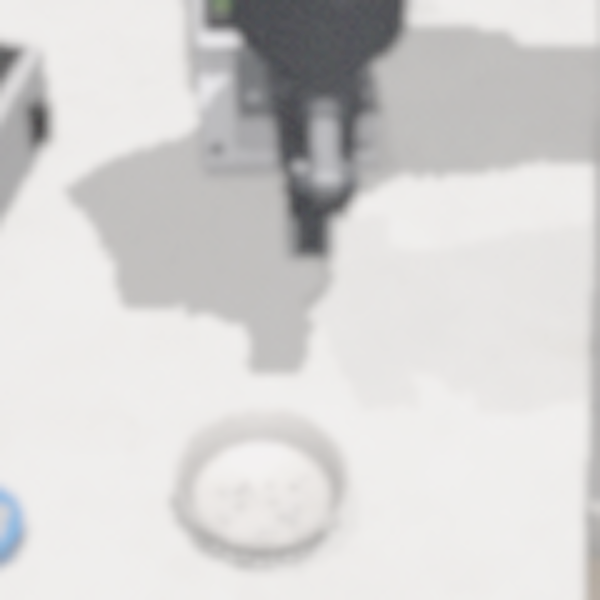

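Still no contact at z below 0, and the picture shows the tip about 25–30 mm higher than reported. The reported TCP is off, so I'll keep going down in small steps until it touches and calibrate from that.

```bash
python3 -m handwheel '[[[0,0,0.01],0,1],[[0,0,0.01],0,1],[[0,0,0.01],0,1],[[0,0,0.01],0,1],[[0,0,0],0,1]]'
python3 -m handwheel '[[[0,0,0.01],0,1],[[0,0,0.01],0,1],[[0,0,0.01],0,1],[[0,0,0.0],0,1],[[0,0,0],0,1]]'
```

```text
time_s: 7.45
eef_pos: [0.4386, 0.1755, -0.0101]
eef_rot: [0.357, -3.121, 0.0]
force: [0.2, -0.3, 0.5]
finger_gap: -0.002
time_s: 7.87
eef_pos: [0.4388, 0.1757, -0.0157]
eef_rot: [0.357, -3.121, 0.0]
force: [-0.8, 0.4, 0.2]
finger_gap: 0.001
```

```bash
python3 -m handwheel '[[[0,0,0.01],0,1],[[0,0,0],0,1],[[0,0,0.01],0,1],[[0,0,0],0,1],[[0,0,0],0,1]]'
python3 -m handwheel '[[[0,0,0.01],0,1],[[0,0,0],0,1],[[0,0,0],0,1],[[0,0,0.0],0,1],[[0,0,0],0,1]]'
python3 -m handwheel '[[[0,0,0.01],0,1],[[0,0,0],0,1],[[0,0,0],0,1],[[0,0,0.0],0,1],[[0,0,0],0,1]]'
```

```text
time_s: 8.28
eef_pos: [0.4388, 0.1757, -0.0197]
eef_rot: [0.357, -3.121, 0.0]
force: [-0.2, -0.4, -0.1]
finger_gap: 0.001
time_s: 8.7
eef_pos: [0.4389, 0.1757, -0.0216]
eef_rot: [-0.357, 3.121, -0.0]
force: [0.1, 0.7, -0.3]
finger_gap: -0.005
time_s: 9.12
eef_pos: [0.4389, 0.1757, -0.0236]
eef_rot: [0.357, -3.121, 0.0]
force: [-0.3, 0.5, -0.1]
finger_gap: 0.002
```

```bash
python3 -m handwheel '[[[0,0,0.01],0,1],[[0,0,0],0,1],[[0,0,0.005],0,1],[[0,0,0.0],0,1],[[0,0,0],0,1]]'
python3 - <<'E'
from h import *
for c in("side","top"):
    im=optics.camera(c)[:,:,::-1]; s=readout.state();p=s["eef_pos"];q=np.array(proj(c,p)); o=(q-60).astype(int).clip(0)
    a=im[o[1]:o[1]+120,o[0]:o[0]+120]
    a=cv2.resize(a,None,fx=5,fy=5,interpolation=cv2.INTER_CUBIC)
    a=(255*(a/255)**0.45).astype(np.uint8)
    cv2.imwrite(f"pics/{c}7.png",a); print(p,o,(q-o)*5,s["force"])
    print(at("side",o[0]+311/5,o[1]+253/5,0))
E
```

```text
time_s: 9.53
eef_pos: [0.4389, 0.1757, -0.0267]
eef_rot: [0.357, -3.121, 0.0]
force: [0.1, -0.4, 0.5]
finger_gap: -0.001
[ 0.43887121  0.17565174 -0.02666016] [205 206] [304.17540453 302.20208901] [0.00388161 0.27852675 0.01989561]
[0.43724327 0.16990222 0.        ]
[ 0.43890408  0.17565816 -0.0266173 ] [130 159] [301.43899467 304.14298591] [ 0.28396927 -0.01984919  0.03811949]
[0.66297927 0.02953691 0.        ]
```

View pics/side7.png

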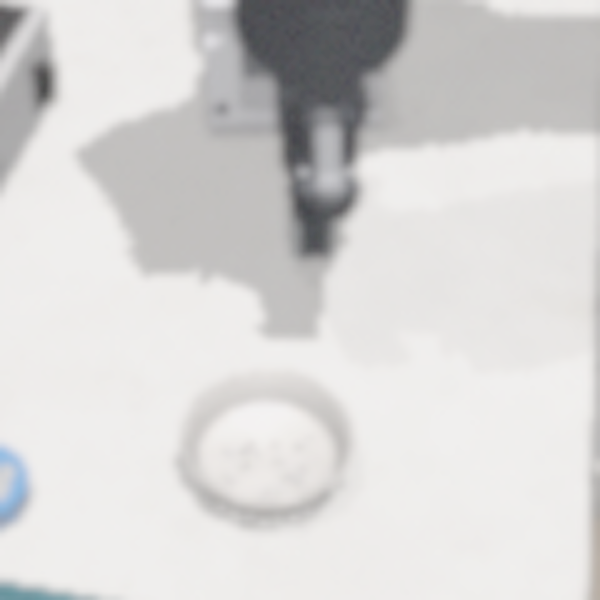

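View pics/top7.png

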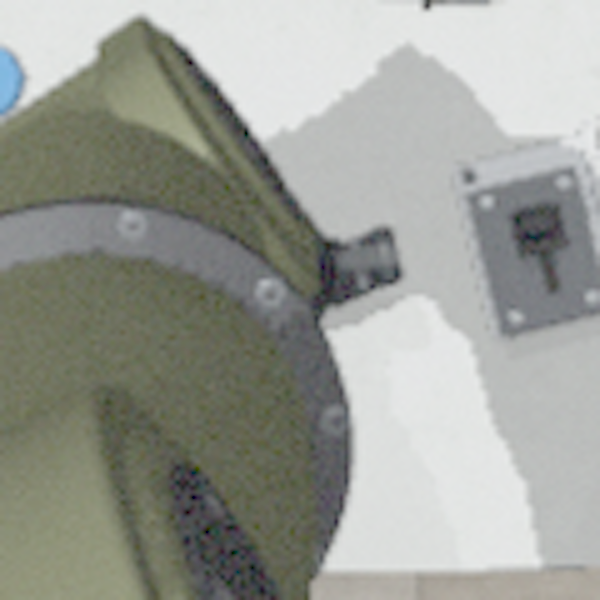

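```bash
python3 -m handwheel '[[[0,0,0.01],0,1],[[0,0,0],0,1],[[0,0,0],0,1],[[0,0,0.0],0,1],[[0,0,0],0,1]]'
python3 -m handwheel '[[[0,0,0.01],0,1],[[0,0,0],0,1],[[0,0,0],0,1],[[0,0,0.0],0,1],[[0,0,0],0,1]]'
```

```text
time_s: 10.05
eef_pos: [0.4389, 0.1757, -0.0286]
eef_rot: [-0.357, 3.121, -0.0]
force: [-0.1, 0.4, 0.7]
finger_gap: -0.001
time_s: 10.47
eef_pos: [0.4389, 0.1757, -0.0306]
eef_rot: [0.357, -3.121, 0.0]
force: [0.6, -0.7, -0.2]
finger_gap: 0.0
```

```bash
python3 -m handwheel '[[[0,0,0.01],0,1],[[0,0,0],0,1],[[0,0,0],0,1],[[0,0,0.0],0,1],[[0,0,0],0,1]]'
```

```text
time_s: 10.88
eef_pos: [0.4389, 0.1757, -0.0326]
eef_rot: [0.357, -3.121, 0.0]
force: [-0.5, 0.2, 0.8]
finger_gap: -0.005
```

```bash
python3 -m handwheel '[[[0,0,0.01],0,1],[[0,0,0],0,1],[[0,0,0.01],0,1],[[0,0,0.0],0,1],[[0,0,0],0,1]]'
```

```text
time_s: 11.3
eef_pos: [0.4391, 0.1758, -0.035]
eef_rot: [-0.357, 3.12, 0.0]
force: [-5.4, -2.0, 26.3]
finger_gap: 0.001
```

```bash
python3 - <<'E'
from h import *
for c in("side",):
    im=optics.camera(c)[:,:,::-1]; s=readout.state();p=s["eef_pos"];o=[235,225]
    a=im[o[1]:o[1]+60,o[0]:o[0]+60]
    a=cv2.resize(a,None,fx=10,fy=10,interpolation=cv2.INTER_CUBIC)
    a=(255*(a/255)**0.35).astype(np.uint8)
    cv2.imwrite(f"pics/{c}8.png",a); print(p,o,s["force"])
E
```

```text
[ 0.43904027  0.17570152 -0.0349649 ] [235, 225] [-5.43881632 -1.70688036 25.70526159]
```

View pics/side8.png

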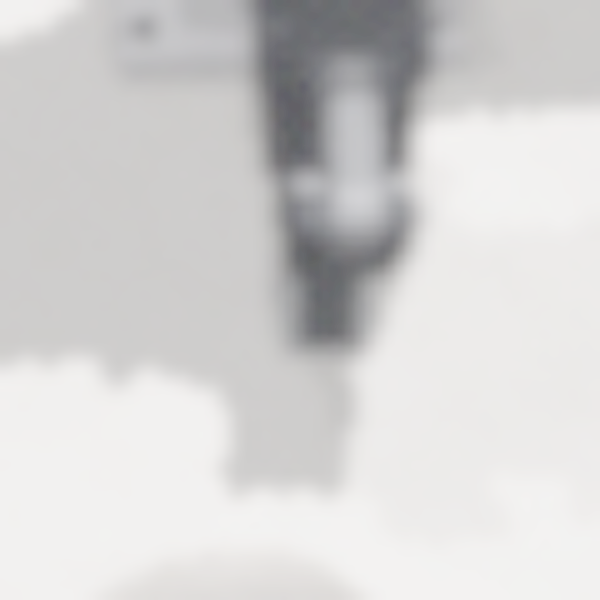

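```bash
python3 -m handwheel '[[[0,0,-0.05],0,1],[[0,0,-0.2],0,0],[[0,0,-0.2],0,0],[[0,0,-0.2],0,0],[[0,0,0],0,0]]'
python3 - <<'E'
from h import *
print(at("side",267.8,260,0), at("side",267.8,259,0))
E
```

```text
time_s: 11.77
eef_pos: [0.4423, 0.1772, 0.0997]
eef_rot: [-0.355, 3.112, 0.004]
force: [1.7, -0.2, -0.6]
finger_gap: 0.564
[0.43430293 0.18052215 0.        ] [0.43476081 0.17734829 0.        ]
```

```bash
python3 d.py .471 .053 .0195
```

```text
t 11.7667 yaw err deg -0.08593766884243385 z [ 0.0093  0.0039 -0.9999] units [ 0.0042 -0.6382  0.4001]
```

```bash
python3 -m handwheel '[[[0,-0.16,0],0,0],[[0,-0.16,0],0,0],[[0,-0.16,0],0,0],[[0,-0.16,0],0,0],[[0,0,0],0,0]]'
python3 -m handwheel '[[[0,0,0],0,0],[[0,0,0.03],0,0],[[0,0,0.03],0,0],[[0,0,0],0,0],[[0,0,0],0,0]]'
python3 d.py .471 .053 .0195
python3 - <<'E'
from h import *
for c in("side",):
    im=optics.camera(c)[:,:,::-1]; s=readout.state();p=s["eef_pos"];o=[200,120]
    a=im[o[1]:o[1]+100,o[0]:o[0]+120]
    a=cv2.resize(a,None,fx=6,fy=6,interpolation=cv2.INTER_CUBIC)
    a=(255*(a/255)**0.35).astype(np.uint8)
    cv2.imwrite(f"pics/{c}9.png",a); print(p,o,s["force"])
E
```

```text
time_s: 12.18
eef_pos: [0.4687, 0.0439, 0.0932]
eef_rot: [0.344, -3.123, 0.005]
force: [0.3, -1.0, 0.0]
finger_gap: 0.998
time_s: 12.6
eef_pos: [0.4671, 0.0521, 0.0807]
eef_rot: [0.36, -3.119, -0.0]
force: [-0.3, -0.5, 0.0]
finger_gap: 1.0
t 12.6 yaw err deg 0.04963797194990582 z [-1.5e-03  1.0e-04 -1.0e+00] units [-0.0205  0.      0.3062]
[0.46741633 0.05194317 0.08104383] [200, 120] [-0.12554936  0.02877861  0.91998965]
```

View pics/side9.png

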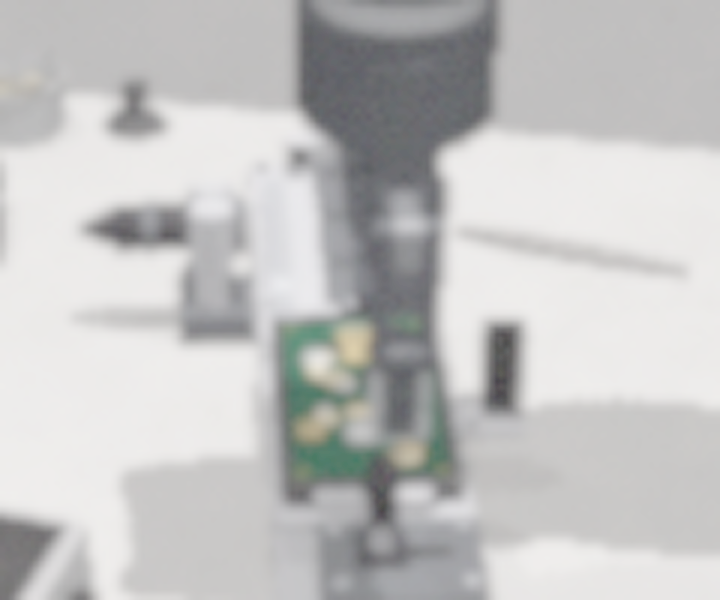

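```bash
python3 - <<'E'
from h import *
from scipy.spatial.transform import Rotation as Ro
s=readout.state(); R=Ro.from_rotvec(s["eef_rot"]).as_matrix(); p=np.array(s["eef_pos"])+[0,0,.0345]
for dx in(0,-.004):
  for t in([0,.0425,-.013],[0,.057,-.013]):print(dx,t,((np.array(proj("side",p+[dx,0,0]+R@np.array(t)))-[200,120])*6).round(1))
for g in ([.467,.0532,.086],[.467,.0532,.058]): print((6*(np.array(proj("side",g))-[200,120])).round(1))
E
```

```text
0 [0, 0.0425, -0.013] [388.7 430.4]
0 [0, 0.057, -0.013] [391.8 452.1]
-0.004 [0, 0.0425, -0.013] [399.  431.5]
-0.004 [0, 0.057, -0.013] [402.2 453.3]
[378.4 458.7]
[376.9 513.4]
```

```bash
python3 -m handwheel '[[[-0.011,0.005,0.08],0,0],[[-0.011,0,0.08],0,0],[[0,0,0.07],0,0],[[0,0,0.07],0,0],[[0,0,0],0,0]]'
python3 -m handwheel '[[[0,0,0],0,0.5],[[0,0,0],0,1],[[0,0,0],0,1],[[0,0,0],0,1],[[0,0,0],0,1]]' 25
python3 -m handwheel '[[[0,0,0],0,1],[[0,0,0],0,1],[[0,0,0],0,1],[[0,0,0],0,1],[[0,0,0],0,1]]'
python3 d.py .471 .053 .0195
python3 - <<'E'
from h import *
for c in("side",):
    im=optics.camera(c)[:,:,::-1]; s=readout.state();p=s["eef_pos"];o=[200,120]
    a=im[o[1]:o[1]+100,o[0]:o[0]+120]
    a=cv2.resize(a,None,fx=6,fy=6,interpolation=cv2.INTER_CUBIC)
    a=(255*(a/255)**0.35).astype(np.uint8)
    cv2.imwrite(f"pics/{c}10.png",a); print(p,o,s["force"])
E
```

```text
time_s: 13.07
eef_pos: [0.4705, 0.0533, 0.0195]
eef_rot: [0.358, -3.118, -0.0]
force: [0.7, -0.6, 0.3]
finger_gap: 1.0
time_s: 13.48
eef_pos: [0.4723, 0.0532, 0.0221]
eef_rot: [-0.356, 3.12, 0.0]
force: [-4.0, 13.5, 13.6]
finger_gap: 0.299
time_s: 13.9
eef_pos: [0.472, 0.0564, 0.0225]
eef_rot: [-0.361, 3.119, 0.005]
force: [-3.1, 9.7, 9.3]
finger_gap: 0.228
t 13.9 yaw err deg 0.09726115069916054 z [ 0.0014  0.0033 -1.    ] units [ 0.0088 -0.0153  0.0149]
[0.47203125 0.05637442 0.02249204] [200, 120] [-3.23464614 10.45792874  9.89736686]
```

View pics/side10.png

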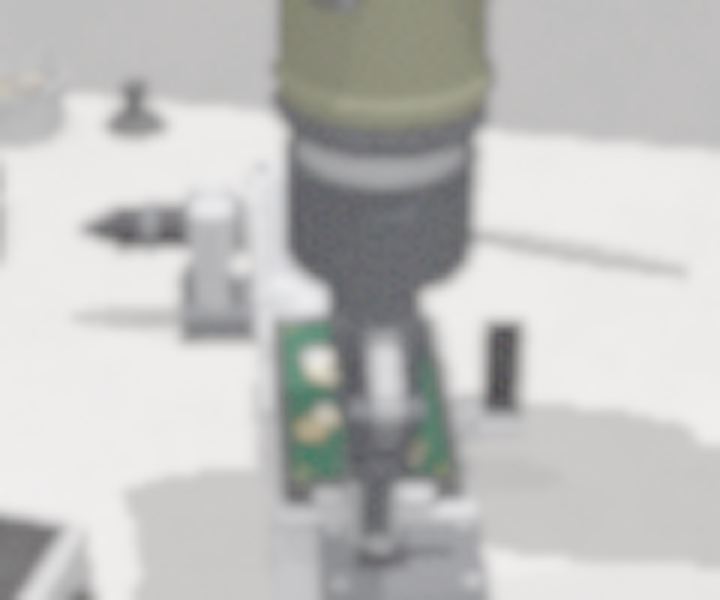

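```bash
python3 -m handwheel '[[[0,0.025,-0.012],0,1],[[0,0,0],0,1],[[0.02,0,0],0,1],[[0.02,0,0],0,1],[[0.02,0,0],0,1]]'
python3 -m handwheel '[[[0.02,0,0],0,1],[[0.015,0,0],0,1],[[0,0,0],0,1],[[0,0,0],0,1],[[0,0,0],0,1]]'
```

```text
time_s: 14.37
eef_pos: [0.4585, 0.0537, 0.0229]
eef_rot: [0.355, -3.12, 0.002]
force: [3.5, -5.5, -16.7]
finger_gap: 0.229
time_s: 14.78
eef_pos: [0.4521, 0.0522, 0.023]
eef_rot: [0.355, -3.121, 0.002]
force: [4.8, -4.8, -16.8]
finger_gap: 0.226
```

```bash
python3 -m handwheel '[[[0.01,-0.01,0.007],0,1],[[0.01,0,0],0,1],[[0,0,0],0,1],[[0,0,0],0,1],[[0,0,0],0,1]]'
```

```text
time_s: 15.2
eef_pos: [0.4523, 0.0521, 0.023]
eef_rot: [-0.357, 3.115, 0.002]
force: [8.5, 2.5, -10.4]
finger_gap: 0.226
```

```bash
python3 -m handwheel '[[[0.015,0,0],0,1],[[0.01,0,0],0,1],[[0,0,0],0,1],[[0,0,0],0,1],[[0,0,0],0,1]]'
python3 - <<'E'
from h import *
for c in("side","top"):
    im=optics.camera(c)[:,:,::-1]; s=readout.state();p=s["eef_pos"];o=[200,120]
    a=im[o[1]:o[1]+100,o[0]:o[0]+120]
    a=cv2.resize(a,None,fx=6,fy=6,interpolation=cv2.INTER_CUBIC)
    a=(255*(a/255)**0.35).astype(np.uint8)
    cv2.imwrite(f"pics/{c}11.png",a); print(p,o,s["force"])
E
```

```text
time_s: 15.62
eef_pos: [0.4521, 0.052, 0.0233]
eef_rot: [-0.356, 3.107, 0.004]
force: [18.3, 4.5, -21.9]
finger_gap: 0.228
[0.45210646 0.05197228 0.02324401] [200, 120] [ 19.08822833   4.12186246 -22.60396524]
[0.45210031 0.05197611 0.02324262] [200, 120] [ 19.82099683   4.66717487 -23.1397488 ]
```

View pics/side11.png

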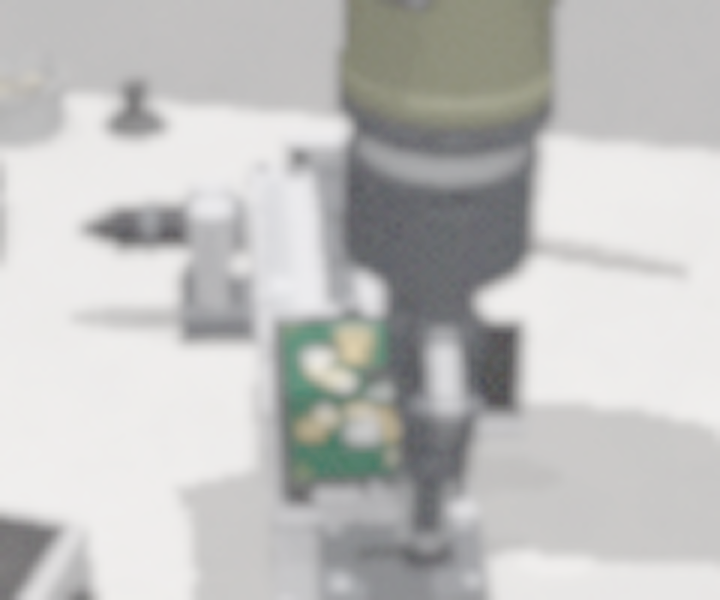

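```bash
python3 -m handwheel '[[[-0.02,0,0],0,0.8],[[0,0,0],0,0.5],[[0,0,0],0,0.3],[[0,0,0],0,0.3],[[0,0,0],0,0.3]]'
python3 -m handwheel '[[[0,0,-0.02],0,0.3],[[0,0,-0.15],0,0],[[0,0,-0.15],0,0],[[0,0,-0.1],0,0],[[0,0,0],0,0]]'
python3 - <<'E'
from h import *
for c in("side",):
    im=optics.camera(c)[:,:,::-1]; s=readout.state();p=s["eef_pos"];o=[200,120]
    a=im[o[1]:o[1]+100,o[0]:o[0]+120]
    a=cv2.resize(a,None,fx=6,fy=6,interpolation=cv2.INTER_CUBIC)
    a=(255*(a/255)**0.35).astype(np.uint8)
    cv2.imwrite(f"pics/{c}12.png",a); print(p,o,s["force"])
E
python3 d.py .437 -.062 .05
```

```text
time_s: 16.13
eef_pos: [0.4472, 0.0503, 0.0225]
eef_rot: [0.357, -3.121, 0.0]
force: [-0.3, 0.8, 0.3]
finger_gap: 0.7
time_s: 16.55
eef_pos: [0.4498, 0.0507, 0.1102]
eef_rot: [-0.356, 3.115, -0.0]
force: [0.4, -0.1, 0.6]
finger_gap: 1.002
[0.44901928 0.05053162 0.1084962 ] [200, 120] [ 0.34834963  0.18426696 -0.31010679]
t 16.6 yaw err deg -0.0906420667386137 z [ 4.4e-03  4.0e-04 -1.0e+00] units [ 0.1867 -0.5344  0.292 ]
```

View pics/side12.png

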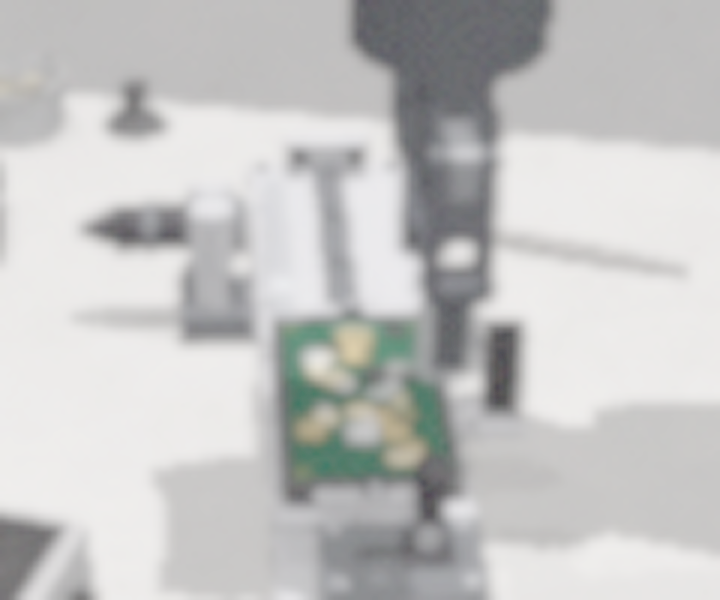

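```bash
python3 -m handwheel '[[[0.047,-0.135,0],0,0],[[0.047,-0.135,0],0,0],[[0.047,-0.135,0],0,0],[[0.047,-0.13,0],0,0],[[0,0,0],0,0]]'
python3 -m handwheel '[[[0,0,0],0,0],[[0,0,0.1],0,0],[[0,0,0.1],0,0],[[0,0,0],0,0],[[0,0,0],0,0]]'
python3 d.py .4365 -.063 .013
python3 - <<'E'
from h import *
for c in("side","top"):
    im=optics.camera(c)[:,:,::-1]; s=readout.state();p=s["eef_pos"];o=[200,120]
    a=im[o[1]:o[1]+100,o[0]:o[0]+120]
    a=cv2.resize(a,None,fx=6,fy=6,interpolation=cv2.INTER_CUBIC)
    a=(255*(a/255)**0.35).astype(np.uint8)
    cv2.imwrite(f"pics/{c}13.png",a); print(p,o,s["force"])
E
```

```text
time_s: 17.02
eef_pos: [0.4333, -0.0678, 0.1054]
eef_rot: [0.346, -3.119, 0.003]
force: [-0.4, -0.3, 0.3]
finger_gap: 0.999
time_s: 17.43
eef_pos: [0.4343, -0.061, 0.0657]
eef_rot: [0.359, -3.118, -0.002]
force: [0.5, 0.1, 0.8]
finger_gap: 1.0
t 17.4333 yaw err deg 0.02476996855621291 z [-3.1e-03  8.0e-04 -1.0e+00] units [-0.0091 -0.0124  0.2632]
[ 0.43510445 -0.06127894  0.06640149] [200, 120] [ 0.3841901  -0.21544528  0.274329  ]
[ 0.43559952 -0.06151772  0.06683757] [200, 120] [-0.06873346  0.24649466 -0.26356675]
```

View pics/side13.png

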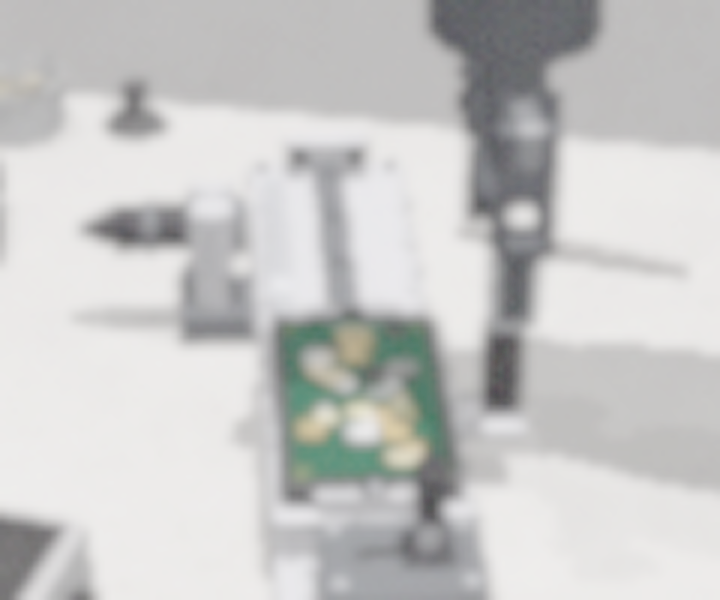

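View pics/top13.png

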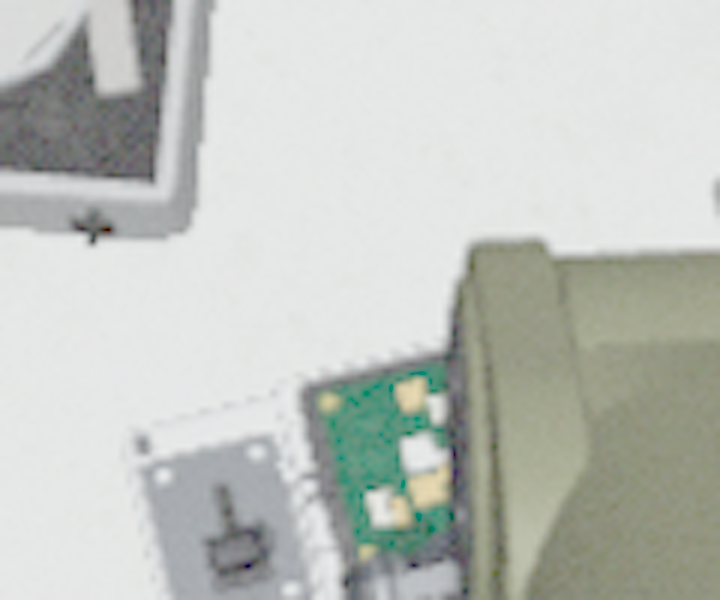

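Top picture: the lock grip now sits at the front of its slot (240,555 in the crop). Side picture: the open finger lines up with the carriage grip. Descending to grasp.

```bash
python3 -m handwheel '[[[-0.005,-0.008,0.08],0,0],[[0,0,0.08],0,0],[[0,0,0.06],0,0],[[0,0,0.045],0,0],[[0,0,0],0,0]]'
python3 -m handwheel '[[[0,0,0],0,0.5],[[0,0,0],0,1],[[0,0,0],0,1],[[0,0,0],0,1],[[0,0,0],0,1]]' 30
python3 -m handwheel '[[[0,0,0],0,1],[[0,0,0],0,1],[[0,0,0],0,1],[[0,0,0],0,1],[[0,0,0],0,1]]'
python3 - <<'E'
from h import *
for c in("side",):
    im=optics.camera(c)[:,:,::-1]; s=readout.state();p=s["eef_pos"];o=[200,120]
    a=im[o[1]:o[1]+100,o[0]:o[0]+120]
    a=cv2.resize(a,None,fx=6,fy=6,interpolation=cv2.INTER_CUBIC)
    a=(255*(a/255)**0.35).astype(np.uint8)
    cv2.imwrite(f"pics/{c}14.png",a); print(p,o,s["force"])
E
```

```text
time_s: 17.95
eef_pos: [0.4365, -0.0632, 0.0129]
eef_rot: [0.358, -3.12, -0.0]
force: [0.1, 0.2, 0.2]
finger_gap: 1.0
time_s: 18.37
eef_pos: [0.437, -0.0637, 0.0139]
eef_rot: [-0.357, 3.12, -0.0]
force: [-0.1, 0.3, 0.3]
finger_gap: 0.3
time_s: 18.78
eef_pos: [0.4372, -0.0646, 0.0139]
eef_rot: [-0.355, 3.12, -0.002]
force: [-0.8, -4.5, 7.1]
finger_gap: 0.179
[ 0.4371702  -0.06462187  0.01392218] [200, 120] [-0.79071581 -3.55747992  5.81397935]
```

View pics/side14.png

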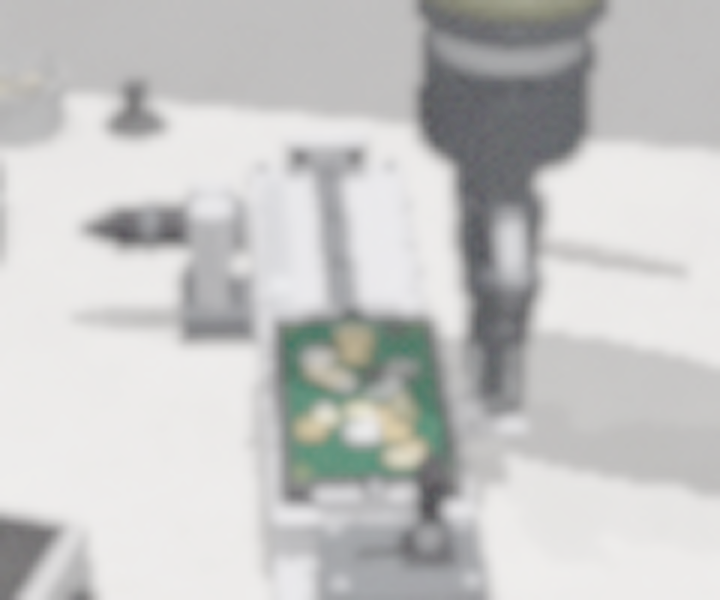

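```bash
python3 -m handwheel '[[[0,-0.01,-0.005],0,1],[[0,-0.03,0],0,1],[[0,-0.05,0],0,1],[[0,-0.05,0],0,1],[[0,-0.05,0],0,1]]'
python3 -m handwheel '[[[0,-0.03,0],0,1],[[0,-0.02,0],0,1],[[0,0,0],0,1],[[0,0,0],0,1],[[0,0,0],0,1]]'
```

```text
time_s: 19.25
eef_pos: [0.4451, -0.0984, 0.014]
eef_rot: [0.361, -3.12, -0.004]
force: [1.0, 8.0, -5.0]
finger_gap: 0.181
time_s: 19.67
eef_pos: [0.448, -0.1104, 0.014]
eef_rot: [-0.357, 3.121, -0.0]
force: [4.8, -0.2, -15.4]
finger_gap: 0.184
```

```bash
python3 -m handwheel '[[[-0.003,-0.03,0.006],0,1],[[0,-0.05,0],0,1],[[0,-0.05,0],0,1],[[0,-0.05,0],0,1],[[0,-0.05,0],0,1]]'
python3 -m handwheel '[[[0,-0.05,0],0,1],[[0,-0.04,0],0,1],[[0,-0.03,0],0,1],[[0,0,0],0,1],[[0,0,0],0,1]]'
cat > tr.py <<'E'
from h import *
s=readout.state(); d=np.array(s["eef_pos"])-[.4372,-.0646,.0139]
ey=np.array([-np.sin(.2316),np.cos(.2316),0]); ex=np.array([np.cos(.2316),np.sin(.2316),0]); F=np.array(s["force"])
print("t",s["time_s"],"travel mm %.2f cross %.2f z %.2f"%(-d@ey*1e3,d@ex*1e3,d[2]*1e3),"F along travel %.1f cross %.1f z %.1f"%(-F@ey,F@ex,F[2]),s["finger_gap"])
E
python3 tr.py
```

```text
time_s: 20.08
eef_pos: [0.458, -0.1534, 0.0139]
eef_rot: [0.36, -3.12, -0.003]
force: [0.0, 8.0, 5.6]
finger_gap: 0.181
time_s: 20.5
eef_pos: [0.4642, -0.1792, 0.0139]
eef_rot: [-0.356, 3.12, -0.002]
force: [1.2, -1.1, 5.2]
finger_gap: 0.184
t 20.5 travel mm 117.75 cross -0.00 z 0.05 F along travel 1.3 cross 0.9 z 5.2 0.1837160037102226
```

```bash
python3 -m handwheel '[[[0,-0.02,0],0,1],[[0,-0.02,0],0,1],[[0,0,0],0,1],[[0,0,0],0,1],[[0,0,0],0,1]]' >/dev/null; python3 tr.py
for i in 1; do python3 -m handwheel '[[[0,-0.01,0],0,1],[[0,0,0],0,1],[[0,0,0],0,1],[[0,0,0],0,1],[[0,0,0],0,1]]' >/dev/null; python3 tr.py; done
python3 -m handwheel '[[[0,-0.01,0],0,1],[[0,0,0],0,1],[[0,0,0],0,1],[[0,0,0],0,1],[[0,0,0],0,1]]' >/dev/null; python3 tr.py
python3 -m handwheel '[[[0,-0.01,0],0,1],[[0,0,0],0,1],[[0,0,0],0,1],[[0,0,0],0,1],[[0,0,0],0,1]]' >/dev/null; python3 tr.py
```

```text
t 20.9167 travel mm 125.09 cross -0.04 z 0.05 F along travel 0.1 cross 0.4 z 6.5 0.18474297582697025
t 21.3333 travel mm 126.87 cross -0.05 z 0.03 F along travel -1.0 cross 1.2 z 7.5 0.1836796305769943
t 21.75 travel mm 128.89 cross -0.07 z 0.05 F along travel -0.8 cross 0.0 z 6.5 0.17964792785560305
t 22.1667 travel mm 130.84 cross -0.02 z 0.03 F along travel -0.3 cross 1.2 z 6.9 0.17816387696307398
```

```bash
python3 -m handwheel '[[[0,-0.01,0],0,1],[[0,0,0],0,1],[[0,0,0],0,1],[[0,0,0],0,1],[[0,0,0],0,1]]' >/dev/null; python3 tr.py
python3 -m handwheel '[[[0,-0.01,0],0,1],[[0,0,0],0,1],[[0,0,0],0,1],[[0,0,0],0,1],[[0,0,0],0,1]]' >/dev/null; python3 tr.py
python3 -m handwheel '[[[0,-0.01,0],0,1],[[0,0,0],0,1],[[0,0,0],0,1],[[0,0,0],0,1],[[0,0,0],0,1]]' >/dev/null; python3 tr.py
```

```text
t 22.5833 travel mm 132.85 cross -0.09 z 0.02 F along travel -0.4 cross 1.1 z 6.9 0.17685703885369658
t 23.0 travel mm 134.86 cross -0.03 z 0.04 F along travel -1.1 cross 0.5 z 5.9 0.18002948749312325
t 23.4167 travel mm 137.24 cross -0.02 z 0.06 F along travel 0.9 cross -0.3 z 6.1 0.18139091016605272
```

```bash
python3 -m handwheel '[[[0,-0.006,0],0,1],[[0,0,0],0,1],[[0,0,0],0,1],[[0,0,0],0,1],[[0,0,0],0,1]]' >/dev/null; python3 tr.py
python3 -m handwheel '[[[0,-0.006,0],0,1],[[0,0,0],0,1],[[0,0,0],0,1],[[0,0,0],0,1],[[0,0,0],0,1]]' >/dev/null; python3 tr.py
python3 -m handwheel '[[[0,-0.006,0],0,1],[[0,0,0],0,1],[[0,0,0],0,1],[[0,0,0],0,1],[[0,0,0],0,1]]' >/dev/null; python3 tr.py
```

```text
t 23.8333 travel mm 138.61 cross 0.00 z 0.03 F along travel 1.7 cross 0.2 z 6.3 0.18466963903512934
t 24.25 travel mm 140.51 cross 0.03 z 0.05 F along travel 4.3 cross -0.2 z 5.2 0.18436933389121304
t 24.6667 travel mm 142.49 cross 0.04 z 0.06 F along travel 6.8 cross -0.3 z 3.6 0.18484199809746507
```

```bash
python3 -m handwheel '[[[0,-0.005,0],0,1],[[0,0,0],0,1],[[0,0,0],0,1],[[0,0,0],0,1],[[0,0,0],0,1]]' >/dev/null; python3 tr.py
python3 -m handwheel '[[[0,-0.005,0],0,1],[[0,0,0],0,1],[[0,0,0],0,1],[[0,0,0],0,1],[[0,0,0],0,1]]' >/dev/null; python3 tr.py
python3 -m handwheel '[[[0,-0.005,0],0,1],[[0,0,0],0,1],[[0,0,0],0,1],[[0,0,0],0,1],[[0,0,0],0,1]]' >/dev/null; python3 tr.py
```

```text
t 25.0833 travel mm 143.45 cross 0.06 z 0.06 F along travel 5.6 cross 0.0 z 4.5 0.17994089267949465
t 25.5 travel mm 144.18 cross 0.00 z 0.05 F along travel 4.6 cross -0.4 z 5.1 0.17913395373506932
t 25.9167 travel mm 144.45 cross -0.02 z 0.03 F along travel 2.6 cross 0.4 z 6.6 0.17890577911691466
```

```bash
python3 -m handwheel '[[[0,-0.005,0],0,1],[[0,0,0],0,1],[[0,0,0],0,1],[[0,0,0],0,1],[[0,0,0],0,1]]' >/dev/null; python3 tr.py
python3 -m handwheel '[[[0,-0.005,0],0,1],[[0,0,0],0,1],[[0,0,0],0,1],[[0,0,0],0,1],[[0,0,0],0,1]]' >/dev/null; python3 tr.py

```

```text
t 26.3333 travel mm 144.63 cross -0.04 z 0.04 F along travel -0.4 cross -0.1 z 7.5 0.1798714612770053
t 26.75 travel mm 144.77 cross -0.05 z 0.04 F along travel -2.5 cross 0.5 z 8.9 0.17929461254415105
```

```bash
python3 -m handwheel '[[[0,0.004,0],0,1],[[0,0,0],0,1],[[0,0,0],0,1],[[0,0,0],0,1],[[0,0,0],0,1]]' >/dev/null; python3 tr.py
python3 - <<'E'
from h import *
for c in("side","top"):
    im=optics.camera(c)[:,:,::-1]; o=[190,100] if c=="side" else [200,100]
    a=im[o[1]:o[1]+150,o[0]:o[0]+200]
    a=cv2.resize(a,None,fx=4,fy=4,interpolation=cv2.INTER_CUBIC)
    a=(255*(a/255)**0.45).astype(np.uint8)
    cv2.imwrite(f"pics/{c}15.png",a)
E
```

```text
t 27.1667 travel mm 144.55 cross -0.04 z 0.02 F along travel 0.2 cross 0.4 z 8.0 0.18227781563331694
```

View pics/side15.png

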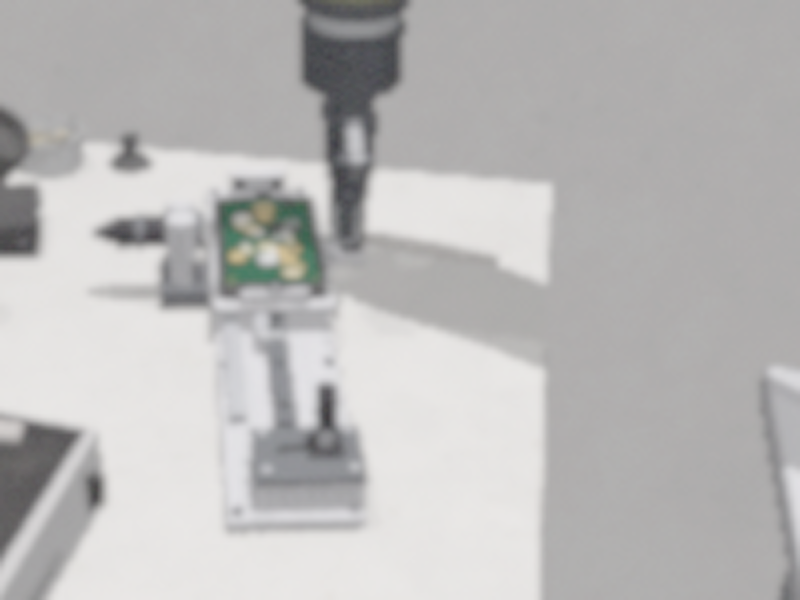

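View pics/top15.png

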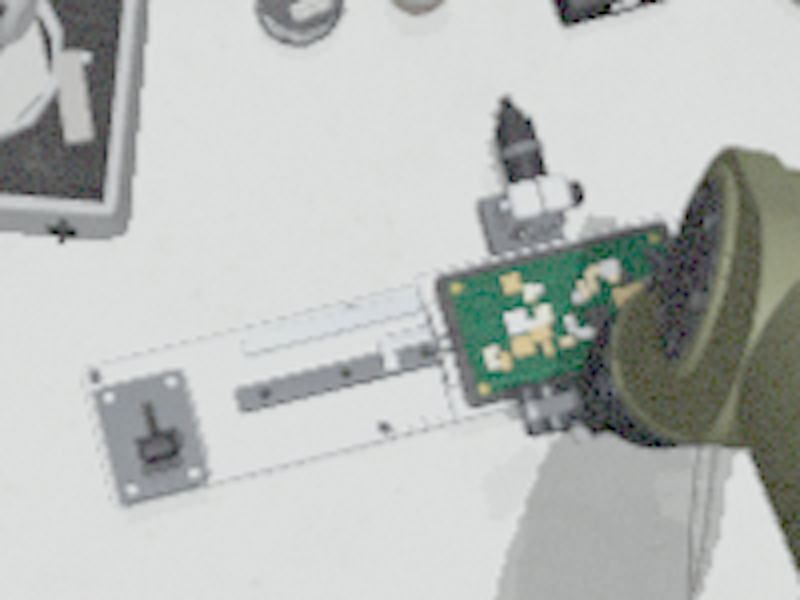

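```bash
python3 tr.py; python3 - <<'E'
from h import *
print(models.spot_in("tweezers","top")[:1],models.spot_in("screw_dish","side")[:1])
print(workorder.close_job())
E
```

```text
t 27.2667 travel mm 144.54 cross -0.01 z 0.03 F along travel -0.4 cross 0.3 z 8.3 0.18152382936130076
[{'rect': [371.5, 215.4, 7.2, 36.1], 'confidence': 0.72}] [{'rect': [243.4, 282.1, 33.9, 30.9], 'confidence': 0.92}]
the job is handed in; nothing more can be done
None
```

The lock is at its front end stop and the carriage sits in the notch, still held by its grip. I handed the job in at about 27.4 s of the 51 s allowed; close_job reports no verdict.

- **Lock:** I gripped it and pulled it about 20 mm towards the robot's side. It then held still while the force rose to about 19 N. The pictures show it at the front of its slot.
- **Carriage:** I slid it 144.6 mm to the right, and the notch could be felt:
  - The spring began to draw the carriage in at about 137 mm, with up to about 6.8 N.
  - It seated near 144.6 mm, where the force changed sign.
  - At hand-in, the force along the rail was about 0 N and the fingers were closed on the 16 mm grip. About 8 N of vertical force remained on the tool.
  - I judged the seating from force and travel only, since the notch is hidden and the plunger can't be read.
- **Other things:** The arm stayed clear of the viewing lens. The detected positions of the tweezers and the dish still match the first pictures, with the tweezers partly hidden by the arm at the end.
- **Disagreement found:** The reported tool position did not match the pictures. I pressed the shut fingers lightly on empty bench (26 N). They touched at a reported height of -34.5 mm, so the real tip was about 35 mm higher. The pictures also put it about 4 mm closer to the robot. I corrected for both before the two grasps.

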